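# Pack the fuel filters into their cartons by size

## Task

Pick out the four aluminium fuel filters from the parts on the cart and stand each one upright on the floor of the open carton of its own size: the largest filter in the largest carton, and so on down to the smallest in the smallest. Set them down gently, do not let them drop, and leave the white parts box and the brass union where they are.

Things in the scene. Friction and masses are not known exactly. Their poses are not given: they have to be found in the camera images.
- filter_a: the largest fuel filter: a plain aluminium canister standing upright, body 62 mm in diameter and 72 mm high, with a thin steel spigot (10 to 13 mm across, 14 mm high) on the middle of its top; about 260 g. Origin: centre of its underside; z up along its axis.
- filter_b: the second largest fuel filter: a plain aluminium canister standing upright, body 50 mm in diameter and 68 mm high, with a thin steel spigot (10 to 13 mm across, 14 mm high) on the middle of its top; about 180 g. Origin: centre of its underside; z up along its axis.
- filter_c: the second smallest fuel filter: a plain aluminium canister standing upright, body 38 mm in diameter and 63 mm high, with a thin steel spigot (10 to 13 mm across, 14 mm high) on the middle of its top; about 110 g. Origin: centre of its underside; z up along its axis.
- filter_d: the smallest fuel filter: a plain aluminium canister standing upright, body 26 mm in diameter and 58 mm high, with a thin steel spigot (10 to 13 mm across, 14 mm high) on the middle of its top; about 60 g. Origin: centre of its underside; z up along its axis.
- carton_a: the largest open square carton, for the largest filter: brown cardboard, 88 mm square inside, walls 3 mm thick, rim 24 mm above the cart top, floor 3 mm thick, short flaps folded down outside (about 114 mm over all at the cart top). Fixed to the cart. Origin: centre of its underside, on the cart top; x and y along its sides.
- carton_b: the second largest open square carton, for the second largest filter: brown cardboard, 74 mm square inside, walls 3 mm thick, rim 24 mm above the cart top, floor 3 mm thick, short flaps folded down outside (about 100 mm over all at the cart top). Fixed to the cart. Origin: centre of its underside, on the cart top; x and y along its sides.
- carton_c: the second smallest open square carton, for the second smallest filter: brown cardboard, 62 mm square inside, walls 3 mm thick, rim 24 mm above the cart top, floor 3 mm thick, short flaps folded down outside (about 88 mm over all at the cart top). Fixed to the cart. Origin: centre of its underside, on the cart top; x and y along its sides.
- carton_d: the smallest open square carton, for the smallest filter: brown cardboard, 48 mm square inside, walls 3 mm thick, rim 24 mm above the cart top, floor 3 mm thick, short flaps folded down outside (about 74 mm over all at the cart top). Fixed to the cart. Origin: centre of its underside, on the cart top; x and y along its sides.
- white_box: bystander: a closed white parts box with a brown tape band, 56 x 40 x 34 mm (x, y, z), loose, lying flat. Origin: centre of its underside.
- union: bystander: a brass hose union standing upright, 50 mm high, hexagon about 36 to 42 mm across in its middle, round ends 24 and 20 mm across, loose. Origin: centre of its underside.
There are look-alikes about, which are no part of the job. What is shaped like the filter_b but blue or red is not meant. What is shaped like the carton_a but green or turquoise is not meant.

How it is judged:
By the outcome, as a careful person would: the job done as asked, in the order asked, and still so for the second after the job is handed in, with the robot touching nothing.
It also fails if it takes over 104 s, if anything falls off the work surface, if the arm or the gripper's body presses on something with over 40 N, if the wrist force passes 120 N, or if a joint passes its speed limit or range.

## Robot

A 6-joint arm with a two-finger parallel gripper is mounted at the origin on the work surface. World frame = base frame: x ahead of the robot, y to its left, z up, the work surface at z = 0. Lengths are in mm, angles in rad, forces in N, time in s.
With the tool pointing down it reaches from about 350 to 725 mm from the base axis. Payload 4.3 kg.
Tool frame: the origin (TCP) lies at the very end of the fingers, on their centre line; the grasp point (between the pads) lies 19 mm behind it; z points along the fingers, y is the line along which they close (so a half turn about z gives the same grasp; the last joint's range is limited). The gripper opens to 85 mm and grips with 20 to 120 N. Pads are 22 mm wide; open, the fingers measure 114 mm over their backs; the gripper's body (76 mm by 85 mm) begins 54 mm behind the grasp point. The pads swing forward as they close: fully open they stand 13 mm farther back than shut.
Start: joints at [-0.11, 0.377, 0.081, 1.274, 0, 1.46], TCP at [575.036, 0.002, 231.329] pointing down, gripper open.
Joint ranges: [-2.72, 2.72], [-0.84, 1.66], [-1.02, 1.22], [-1.77, 2.12], [-1.37, 1.28], [-3.14, 3.14]. Speed limits (rad/s): [2.57, 2.57, 3.14, 3.14, 3.14, 3.14].

## Interface

Orientations are given as a rotation vector (axis times angle).
In Python, from workcell import manip, optics gives the robot as it stands.
- The arm moves only by the shell command python3 -m crank 'ROWS'. ROWS is JSON, a list of rows, each a list of 5 numbers: the shift along the tool's x, y, z in units of 50 mm (1.0 is 50 mm), then the turn about the tool's z in units of 0.08 rad (1.0 is 0.08 rad), then the opening, from -1 (shut) to 1 (fully open). A call has 1 to 20 rows; each row shifts and turns the commanded pose from where the row before left it, along the tool's axes as they then stand; what a row does not reach is not made up. A row lasts 1/10 s, in which the tool goes at most 50 mm and 8.59 degrees, less where a joint would pass 70% of its speed; a pose out of reach is approached as far as the arm can. A call with a number of a shift or a turn outside -1 to 1 is refused whole. A call with a gripper value outside its range is refused whole. The fingers move at their own pace and stop on an object; the grip force is fixed at half the most. Time passes only in rows, so rows that do not move let the fingers close. It gives the time, the measured TCP pose, the force, the opening and the grip force at its end, in the units of the state.
- manip.read_state(): the state, without advancing time (a new reading comes with each control period).
- optics.read_camera(name): name is "scene" or "side" or "wrist"; returns a dict with "frame" (400x640x3 uint8, red, green, blue), "fx", "fy", "cx", "cy" (pixels), "k1" (the pictures are not rectified: a ray, as slopes to the right and down, at radius r is drawn at 1 + k1 r^2 times it, then the intrinsics apply), "origin" and "orientation" of the camera in the world; the wrist camera has in their place "tool_from_camera" (4x4, takes a point from camera to tool coordinates, whose origin is the TCP and whose axes are the flange's). Camera axes: x right, y down, z forward; pixel columns grow to the right and rows downward; lengths in mm; the calibration is good to about 2 mm. A picture is of the moment at which its call begins: read the wrist's pose just before it. There is no depth.
- manip.close_job(): hands the job in; it is judged then, once.
The state is a dict: "time": time; "joint_positions": joint angles; "qd": joint speeds; "effort": joint torques, N m; "position": TCP position; "tool_rot": TCP orientation; "force": force on the tool from outside, world axes, zero at the start; "wrist_torque": the same for the moment, N m; "grip_width": finger opening in mm; "gripper_force": force on a finger pad.
Only numpy, scipy, OpenCV 4.12 (cv2) and the standard library are available. Lean on these libraries where they do the work, as an engineer would, in place of code of your own. Each camera call takes 0.05 s, during which the arm holds its last target. There are 200 camera calls.

## Working session

There is one attempt and no reset: what is moved stays moved. The work goes in short steps, Python scripts to look and compute and a shell command to move; the robot and the scene stay as the last step left them, time stands still between calls to the robot, and variables do not carry over. Pictures are saved under pics/ and viewed, at most 15 in all, crops included, and the job is handed in when it is done.

```bash
mkdir -p pics
cat > h.py <<'E'
import numpy as np, cv2
from scipy.spatial.transform import Rotation as R
from workcell import manip, optics
def rays(c,uv):
    uv=np.atleast_2d(np.array(uv,float))
    d=np.c_[(uv[:,0]-c['cx'])/c['fx'],(uv[:,1]-c['cy'])/c['fy']]
    p=d.copy()
    for _ in range(30): p=d/(1+c['k1']*(p**2).sum(1,keepdims=True))
    return np.c_[p,np.ones(len(p))]
def campose(c,st=None):
    if 'origin' in c:
        o=np.array(c['orientation'],float)
        M=o if o.shape==(3,3) else R.from_rotvec(o).as_matrix()
        return M,np.array(c['origin'],float)
    T=np.array(c['tool_from_camera']);Rt=R.from_rotvec(st['tool_rot']).as_matrix()
    return Rt@T[:3,:3],Rt@T[:3,3]+np.array(st['position'])
def onplane(c,uv,z,st=None):
    M,o=campose(c,st); d=rays(c,uv)@M.T
    return o+d*((z-o[2])/d[:,2])[:,None]
def project(c,P,st=None):
    M,o=campose(c,st); q=(np.atleast_2d(P)-o)@M
    s=q[:,:2]/q[:,2:]; s=s*(1+c['k1']*(s**2).sum(1,keepdims=True))
    return np.c_[s[:,0]*c['fx']+c['cx'],s[:,1]*c['fy']+c['cy']]
def save(f,n): cv2.imwrite(n,f[:,:,::-1])
E
python3 - <<'E'
from h import *
st=manip.read_state(); print(st)
for n in('scene','side','wrist'):
    c=optics.read_camera(n); save(c['frame'],f'pics/{n}0.png'); print(n,{k:v for k,v in c.items() if k!='frame'})
E
```

```text
{'time': 0.0, 'joint_positions': array([-1.10267321e-01,  3.78089491e-01,  7.96105708e-02,  1.27439186e+00,
       -1.84810803e-05,  1.46049595e+00]), 'qd': array([ 0.00162315, -0.00066412,  0.00148959,  0.00248445, -0.00023932,
       -0.0011833 ]), 'effort': array([ 5.03441061e-04, -4.63600910e+01,  2.69876987e+01,  2.07655923e-02,
       -6.74222474e-05, -6.15417605e-06]), 'position': array([5.74338104e+02, 9.23552234e-02, 2.30339852e+02]), 'tool_rot': array([-2.22026736e+00, -2.22034080e+00,  2.05815031e-03]), 'force': array([-1.32766816, -0.18193358,  0.27246208]), 'wrist_torque': array([-0.02105776,  0.00639477, -0.01843964]), 'gripper_force': 0.0, 'grip_width': 85.43457800556534}
scene {'fx': 381.1574024765048, 'fy': 381.1574024765048, 'cx': 319.7438756414892, 'cy': 203.4227168553317, 'k1': 0.02960767226391777, 'origin': array([1349.51715038,  151.69087146,  843.44575801]), 'orientation': array([-1.63092459, -1.88692835,  0.80892298])}
side {'fx': 481.38703835533363, 'fy': 481.38703835533363, 'cx': 315.2160892966486, 'cy': 197.00313120602436, 'k1': -0.0334169981286549, 'origin': array([151.0397113 , 899.76124342, 833.19373421]), 'orientation': array([-0.54760267,  2.6672328 , -1.22052392])}
wrist {'fx': 293.04611056112, 'fy': 293.04611056112, 'cx': 322.79281901943557, 'cy': 193.1159220638943, 'k1': -0.015798785461229297, 'tool_from_camera': array([[ 1.31751111e-03, -9.63682487e-01, -2.67047428e-01,
         6.66658346e+01],
       [ 9.99999078e-01,  1.35744711e-03,  3.50570326e-05,
         3.79949113e-01],
       [ 3.28718911e-04, -2.67047228e-01,  9.63683387e-01,
        -1.42596682e+02],
       [ 0.00000000e+00,  0.00000000e+00,  0.00000000e+00,
         1.00000000e+00]])}
```

View pics/scene0.png

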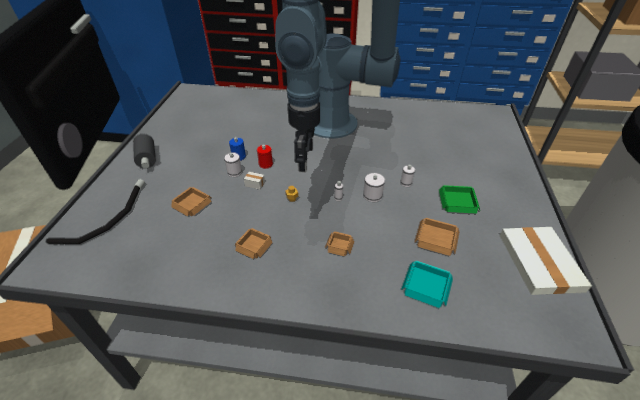

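View pics/side0.png

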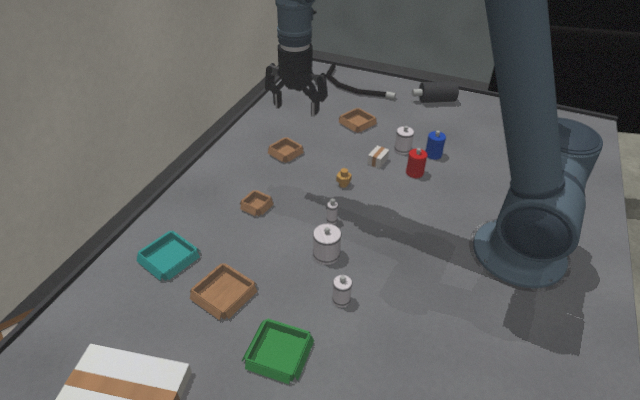

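The scene view shows these candidates:
- **Aluminium canisters:** (374,186), (232,163), (408,174) and (339,190). The blue one (237,148) and red one (265,156) are look-alikes.
- **Brown cartons:** (437,236), (191,202), (253,243) and (340,243). The green one (459,199) and turquoise one (428,284) are look-alikes.

Next I'll confirm with enlarged crops.

Run:
```python
from h import *
a=cv2.imread('pics/scene0.png')[130:310,160:490]; cv2.imwrite('pics/sc.png',cv2.resize(a,None,fx=2.4,fy=2.4,interpolation=3))
a=cv2.imread('pics/side0.png')[100:390,130:460]; cv2.imwrite('pics/si.png',cv2.resize(a,None,fx=2,fy=2,interpolation=3))
c=optics.read_camera('scene')
nm=['fa','fb','fc','fd']; px=[(374.5,178),(232,157.5),(408.5,169),(339,184)]
for n,p,h in zip(nm,px,(72,68,63,58)): print(n,onplane(c,p,h).round())
for n,p in zip('abcd?',[(438,233),(191,200),(254,241),(340,241)]): print('carton',onplane(c,p,24).round())
```

```text
fa [[410. 187.  72.]]
fb [[ 366. -292.   68.]]
fc [[337. 295.  63.]]
fd [[438.  78.  58.]]
carton [[572. 380.  24.]]
carton [[ 542. -376.   24.]]
carton [[ 678. -135.   24.]]
carton [[643. 105.  24.]]
```

View pics/sc.png

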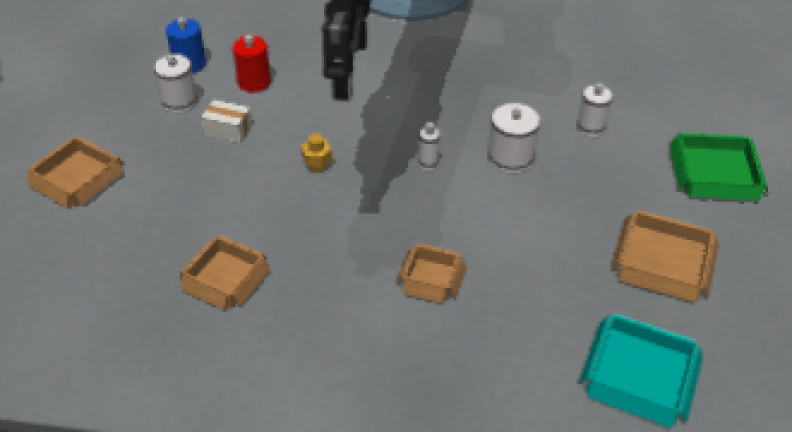

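View pics/si.png

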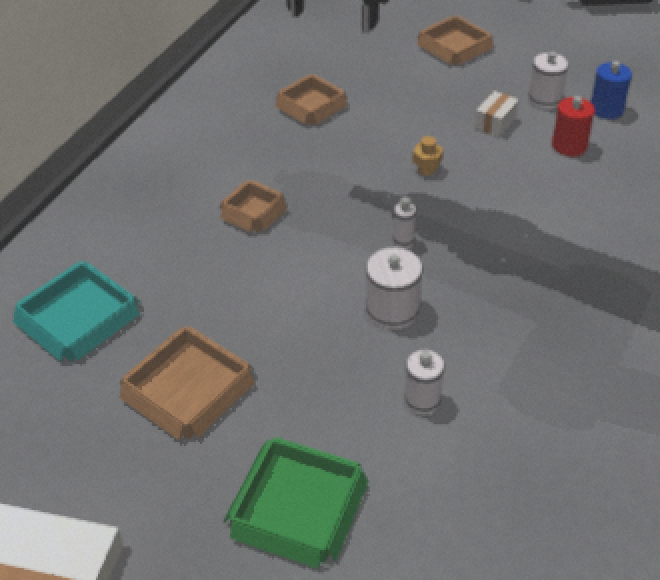

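All four aluminium filters and all four brown cartons stand out clearly, and the coloured look-alikes are separate from them. Next I'll fit carton models to the silhouettes and triangulate the spigots from both cameras.

```bash
cat > m.py <<'E'
from h import *
from scipy.optimize import minimize
C={n:optics.read_camera(n) for n in('scene','side')}
A=lambda x,y:(160+x/2.4,130+y/2.4)
B=lambda x,y:(130+x/2,100+y/2)
S=dict(fa=((516,107),(394,258),86),fb=((172,58),(551,56),82),fc=((599,86),(425,354),77),fd=((430,125),(405,201),72),red=((252,38),(577,100),82),blue=((182,20),(615,65),82),union=((317,137),(429,141),50))
for n,(a,b,z) in S.items():
    print(n,onplane(C['scene'],A(*a),z).round(1)[0,:2],onplane(C['side'],B(*b),z).round(1)[0,:2])
K=4
def model(x,y,t,s):
    o=s/2+3; f=s/2+13; P=[]
    for i in range(4):
        r=R.from_euler('z',t+i*np.pi/2).as_matrix()
        P+= [r@p for p in np.array([[o,o,24],[f,o-1,0],[f,1-o,0]])]
    return np.array(P)+[x,y,0]
M={}
for n,c in C.items():
    hsv=cv2.cvtColor(c['frame'],cv2.COLOR_RGB2HSV)
    m=cv2.inRange(hsv,(7,70,50),(17,255,255)); M[n]=m
def cost(p,s,full=False):
    J=0
    for n,c in C.items():
        q=project(c,model(p[0],p[1],p[2]/50,s))
        h=cv2.convexHull((q*1).astype(np.float32))
        x0,y0=np.floor(q.min(0)-8).astype(int); x1,y1=np.ceil(q.max(0)+8).astype(int)
        m=M[n][y0:y1,x0:x1]
        m=cv2.resize(m,None,fx=K,fy=K,interpolation=cv2.INTER_NEAREST)>0
        g=np.zeros(m.shape,np.uint8)
        cv2.fillConvexPoly(g,np.round(((h-[x0-.0,y0-.0]+.5)*K)*16).astype(np.int32),1,shift=4)
        J+=1-(m&(g>0)).sum()/max((m|(g>0)).sum(),1)
    return J
for n,x in dict(A=(572,380),L=(542,-376),M=(678,-135),D=(643,105)).items():
    for s in (88,74,62,48):
        best=min((minimize(cost,[x[0],x[1],t],args=(s,),method='Nelder-Mead',options=dict(initial_simplex=[[x[0],x[1],t],[x[0]+8,x[1],t],[x[0],x[1]+8,t],[x[0],x[1],t+12]])) for t in(0,25,50)),key=lambda r:r.fun)
        print(n,s,best.x.round(1)[:2],round(best.x[2]/50,2),round(best.fun,3))
E
python3 m.py
```

```text
fa [410.  187.3] [415.6 192.3]
fb [ 366.3 -291. ] [ 363.6 -282.4]
fc [338.  296.6] [338.9 298.7]
fd [445.5  79.2] [444.6  84. ]
red [ 303.4 -192.8] [ 303.1 -190.3]
blue [ 274.2 -305.4] [ 274.  -296.6]
union [465.3 -67.3] [467.9 -64.6]
A 88 [576.8 378.1] -0.24 0.251
A 74 [573.  379.7] 1.35 0.404
A 62 [575.1 385.4] -0.31 0.718
A 48 [573.4 393.5] 0.49 1.003
L 88 [ 530.9 -386.2] 0.96 0.571
L 74 [ 534.2 -386.1] 1.14 0.308
L 62 [ 537.2 -385.2] 1.12 0.329
L 48 [ 538.7 -380.4] -0.37 0.725
M 88 [ 670. -143.] 0.79 0.875
M 74 [ 672.4 -144.8] 1.12 0.579
M 62 [ 673.1 -143.3] 1.2 0.331
M 48 [ 677.2 -144.3] -0.35 0.437
D 88 [637.  87.] 0.84 1.213
D 74 [637.2  94.3] 0.86 0.995
D 62 [640.1  97.5] 1.2 0.719
D 48 [639.6 101.4] 1.39 0.398
```

Sizes match: carton L (191,202) is b with a 74 mm fit, M (253,243) is c with 62 mm, and A and D fit their own sizes. First I'll move above filter a and take a wrist view.

```bash
python3 -m crank '[[0.47,-0.4,0,0,1],[0.47,-0.4,0,0,1],[0.47,-0.4,0,0,1],[0.47,-0.4,0,0,1],[0.48,-0.4,0,0,1],[0.48,-0.4,0,0,1],[0.48,-0.4,0,0,1],[0.48,-0.4,0,0,1],[0,0,0,0,1],[0,0,0,0,1]]'
python3 - <<'E'
from h import *
st=manip.read_state();print(st['position'],st['tool_rot'],st['joint_positions'])
c=optics.read_camera('wrist');save(c['frame'],'pics/w1.png')
print(project(c,[[413,190,86],[413,190,0],st['position']],st))
E
```

```text
time: 1.3
position: [414.9, 190.2, 231.5]
tool_rot: [2.219, 2.223, 0.001]
force: [0.5, 0.8, -0.6]
grip_width: 85.5
gripper_force: 0.0
[414.94786841 190.24317491 231.46357256] [2.21926947e+00 2.22251724e+00 5.02098769e-04] [ 2.91125064e-01  1.37389755e-01 -2.37107829e-01  1.19564959e+00
 -5.29457619e-04  1.86045885e+00]
[[320.37972687 180.72152013]
 [320.87890265 165.6300516 ]
 [322.00069182 242.49112474]]
```

View pics/w1.png

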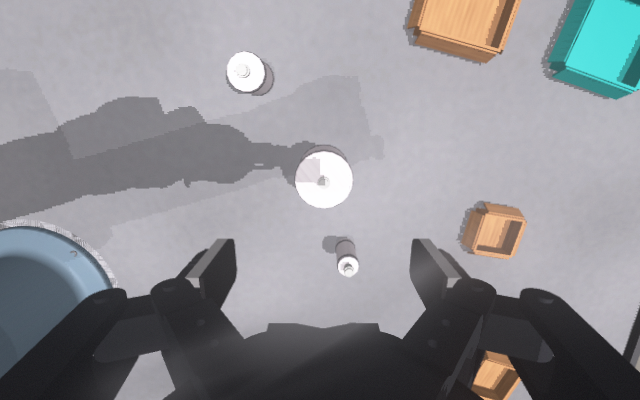

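The wrist view shows filter a's spigot at (323,181), c's at (242,71) and d's at (347,268). Carton d is at (495,231) and part of carton a is at the top.

Run:
```python
from h import *
st=manip.read_state();c=optics.read_camera('wrist')
for p,z in(((323.5,181),86),((324,179),72),((242,71),77),((347.5,267.5),72)): print(onplane(c,p,z,st).round(1))
print(onplane(c,[(484,204),(525,211),(520,258),(466,246)],24,st).round(0))
```

```text
[[416.7 189.3  86. ]]
[[417.2 188.2  72. ]]
[[339.3 293.9  77. ]]
[[444.6  83.9  72. ]]
[[619. 145.  24.]
 [673. 136.  24.]
 [679.  70.  24.]
 [604.  88.  24.]]
```

```bash
python3 -m crank '[[-0.02,0.03,0.5,0,1],[0,0,0.6,0,1],[0,0,0.6,0,1],[0,0,0.6,0,1],[0,0,0.6,0,1],[0,0,0.5,0,1],[0,0,0.3,0,1],[0,0,0.2,0,1],[0,0,0.1,0,1],[0,0,0,0,1],[0,0,0,0,1],[0,0,0,0,-1],[0,0,0,0,-1],[0,0,0,0,-1],[0,0,0,0,-1],[0,0,0,0,-1],[0,0,0,0,-1],[0,0,0,0,-1]]'
```

```text
time: 3.2
position: [417.2, 189.3, 32.3]
tool_rot: [2.221, 2.221, 0.002]
force: [-1.9, -0.5, 5.2]
grip_width: 61.0
gripper_force: 64.3
```

```bash
python3 -m crank '[[0,0,-0.3,0,-1],[0,0,-0.6,0,-1],[0,0,-0.7,0,-1],[0,0,-0.7,0,-1],[0.3,0.25,-0.6,0,-1],[0.48,0.4,-0.4,0,-1],[0.5,0.45,-0.2,0,-1],[0.5,0.45,0,0,-1],[0.5,0.45,0,0,-1],[0.5,0.4,0,0,-1],[0.5,0.4,0,0,-1],[0.3,0.25,0,0,-1],[0.2,0.15,0,0,-1],[0,0,0,0,-1],[0,0,0,0,-1]]'
cat > look.py <<'E'
from h import *
import sys
st=manip.read_state();print(st['position'],st['tool_rot'],st['grip_width'],st['joint_positions'][5])
c=optics.read_camera('wrist');save(c['frame'],f'pics/{sys.argv[1]}.png')
np.savez(f'{sys.argv[1]}.npz',p=st['position'],r=st['tool_rot'])
E
python3 look.py w2
```

```text
time: 4.7
position: [576.0, 377.7, 205.6]
tool_rot: [-2.221, -2.222, 0.003]
force: [-0.0, -0.1, -3.6]
grip_width: 60.4
gripper_force: 66.2
[575.97048513 377.71220937 205.55234117] [-2.22099135 -2.22159427  0.00266412] 60.41563805930857 2.059057590642104
```

View pics/w2.png

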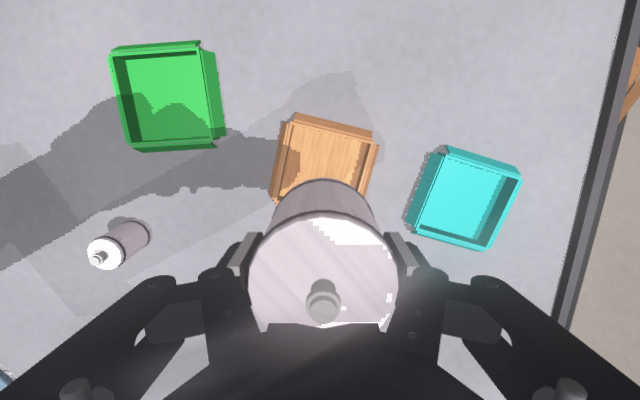

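The view shows filter a held upright, with carton a partly visible behind it. Its back rim corners are near (291,117) and (374,141).

Run:
```python
from h import *
im=cv2.imread('pics/w2.png')[100:220,250:400]; cv2.imwrite('pics/w2c.png',cv2.resize(im,None,fx=5,fy=5,interpolation=2))
c=optics.read_camera('wrist');d=np.load('w2.npz');st=dict(position=d['p'],tool_rot=d['r'])
from math import cos,sin
for t in(-.24,):
  for s,z in((94,24),(88,24),(88,3)):
    Rm=np.array([[cos(t),-sin(t)],[sin(t),cos(t)]]);q=np.array([[-1,-1],[1,-1],[1,1],[-1,1]])*s/2
    print(s,z,project(c,np.c_[q@Rm.T+[576.8,378.1],[z]*4],st).round(0).tolist())
```

```text
94 24 [[274.0, 202.0], [353.0, 220.0], [375.0, 142.0], [291.0, 121.0]]
88 24 [[277.0, 200.0], [351.0, 217.0], [372.0, 144.0], [294.0, 124.0]]
88 3 [[280.0, 195.0], [349.0, 211.0], [369.0, 142.0], [295.0, 124.0]]
```

View pics/w2c.png

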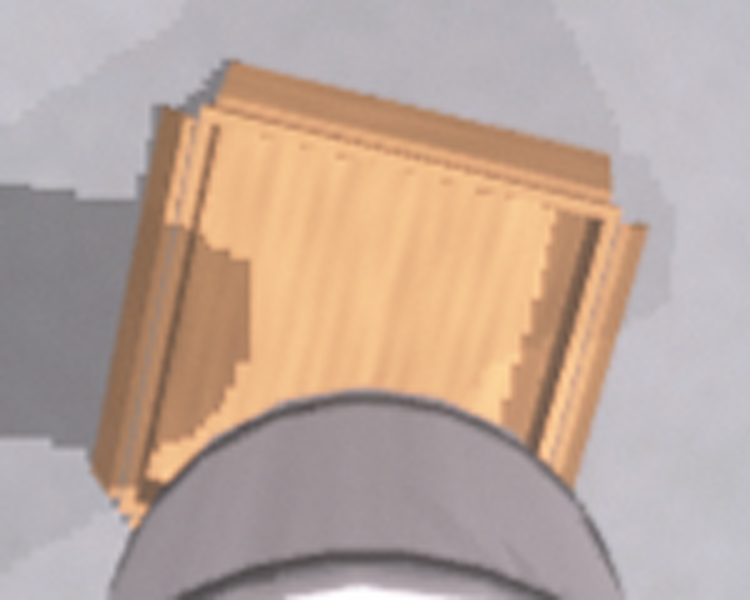

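Carton a's corners land within a pixel of the (577,378) fit, so I can lower the filter.

```bash
python3 -m crank '[[0,0.02,0.4,0,-1],[0,0,0.6,0,-1],[0,0,0.6,0,-1],[0,0,0.6,0,-1],[0,0,0.5,0,-1],[0,0,0.3,0,-1],[0,0,0.2,0,-1],[0,0,0.1,0,-1],[0,0,0.05,0,-1],[0,0,0,0,-1],[0,0,0,0,-1]]'; python3 -m crank '[[0,0,0.02,0,-1],[0,0,0.02,0,-1],[0,0,0,0,-1]]'
```

```text
time: 5.9
position: [578.3, 378.4, 40.0]
tool_rot: [2.221, 2.221, 0.003]
force: [-0.6, -0.5, -2.8]
grip_width: 60.9
gripper_force: 66.2
time: 6.2
position: [577.6, 378.0, 36.9]
tool_rot: [2.221, 2.221, 0.0]
force: [0.4, -0.7, -3.6]
grip_width: 60.6
gripper_force: 66.2
```

```bash
python3 -m crank '[[0,0,0.02,0,-1],[0,0,0,0,-1]]'; python3 -m crank '[[0,0,0.01,0,-1],[0,0,0.01,0,-1],[0,0,0,0,-1]]'
```

```text
time: 6.4
position: [577.4, 378.0, 35.6]
tool_rot: [2.221, 2.221, -0.0]
force: [-0.7, -0.6, -1.7]
grip_width: 61.0
gripper_force: 66.2
time: 6.7
position: [577.5, 378.0, 35.4]
tool_rot: [2.221, 2.221, 0.0]
force: [-1.8, -1.6, 2.2]
grip_width: 60.7
gripper_force: 66.3
```

Contact is made: the force went from -3 to +2 N. Now I'll release, lift, and move towards filter b.

```bash
python3 -m crank '[[0,0,0,0,0.2],[0,0,0,0,1],[0,0,0,0,1],[0,0,0,0,1],[0,0,0,0,1],[0,0,-0.3,0,1],[0,0,-0.6,0,1],[0,0,-0.7,0,1],[0,0,-0.7,0,1],[0,0,-0.7,0,1],[0,0,-0.6,0,1],[0,0,-0.2,0,1],[-0.4,-0.15,0,0.5,1],[-0.7,-0.2,0,0.6,1],[-0.7,-0.2,0,0.6,1],[-0.7,-0.2,0,0.6,1]]'
python3 look.py w3
```

```text
time: 8.3
position: [530.0, 254.8, 223.2]
tool_rot: [-2.418, -2.006, 0.002]
force: [0.0, -0.0, -0.4]
grip_width: 85.5
gripper_force: 0.0
[530.01580548 254.79640185 223.21798024] [-2.41763249e+00 -2.00575832e+00  2.39000233e-03] 85.47555653093147 2.096908348803937
```

View pics/w3.png

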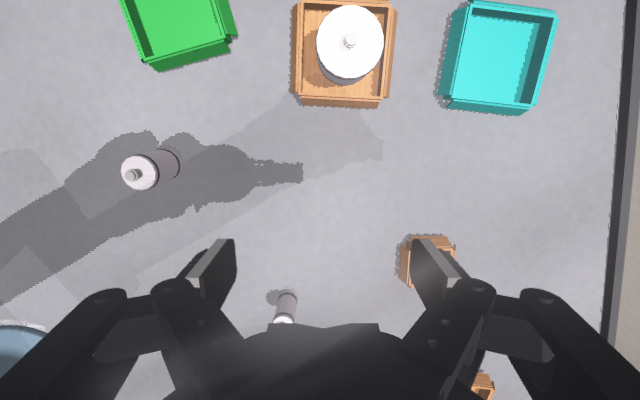

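Filter a stands upright in carton a: its top is at (350,42), well inside the walls. Next is filter b.

```bash
python3 -m crank '[[-0.4,-0.04,0,0,1],[-0.7,-0.08,0,0,1],[-0.7,-0.08,0,0.5,1],[-0.7,-0.08,0,-0.5,1],[-0.7,-0.08,0,0,1],[-0.7,-0.08,0,0,1],[-0.7,-0.08,0,0,1],[-0.7,-0.08,0,0,1],[-0.7,-0.08,0,0,1],[-0.7,-0.08,0,0,1],[-0.7,-0.08,0,0,1],[-0.7,-0.08,0,0,1],[-0.7,-0.08,0,0,1],[-0.7,-0.08,0,0,1],[-0.7,-0.08,0,0,1],[-0.7,-0.08,0,0,1],[-0.36,-0.05,0,0,1]]'
python3 -m crank '[[0,0,0,0.9,1],[0,0,0,1,1],[0,0,0,1,1],[0,0,0,1,1],[0,0,0,1,1],[0,0,0,1,1],[0,0,0,1,1],[0,0,0,0.6,1],[0,0,0,0,1],[0,0,0,0,1]]'
python3 look.py w4
```

```text
time: 10.05
position: [362.3, -287.3, 223.7]
tool_rot: [-2.418, -2.005, 0.001]
force: [0.7, -0.2, 0.1]
grip_width: 85.4
gripper_force: 0.0
time: 11.05
position: [363.0, -284.8, 224.1]
tool_rot: [-2.9, -1.206, 0.0]
force: [0.4, -0.1, -0.0]
grip_width: 85.8
gripper_force: 0.0
[ 363.01250322 -284.8492311   224.10891178] [-2.89993836e+00 -1.20558733e+00  4.94040203e-04] 85.76068066240617 1.5506041772337011
```

View pics/w4.png

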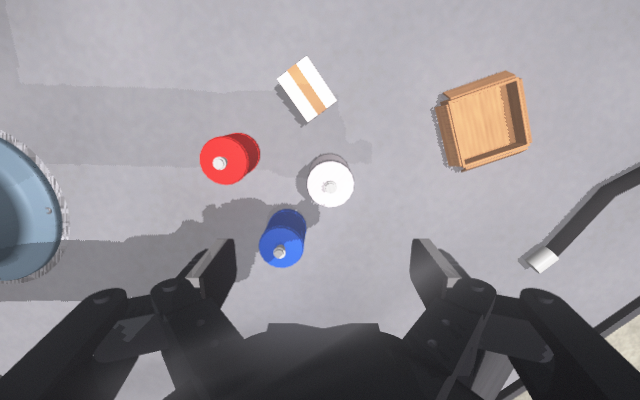

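The wrist view shows the aluminium filter b (spigot at (330,186)) between the red (219,162) and blue (279,252) look-alikes. The closing line, horizontal in the picture, is clear of both. Carton b is at (488,122).

```bash
python3 - <<'E'
from h import *
c=optics.read_camera('wrist');d=np.load('w4.npz');st=dict(position=d['p'],tool_rot=d['r'])
Rt=R.from_rotvec(d['r']).as_matrix()
for n,p,z in(('fb',(330,186),82),('fb body',(330,184.5),68),('red',(219,162.5),82),('blue',(279,253),82)):
    P=onplane(c,p,z,st)[0]; print(n,P.round(1),'tool mm',(Rt.T@(P-d['p'])).round(1)[:2])
hsv=cv2.cvtColor(c['frame'],cv2.COLOR_RGB2HSV); m=cv2.inRange(hsv,(7,70,50),(17,255,255)); m[:60]=0;m[200:]=0;m[:,:420]=0
from math import cos,sin
from scipy.optimize import minimize
import m as mm
E
cat > wfit.py <<'E'
# fit carton in a wrist picture: name, size, x, y, t
from h import *
import sys
from scipy.optimize import minimize
n,s,x,y,t=sys.argv[1],*map(float,sys.argv[2:6])
c=optics.read_camera('wrist');d=np.load(n+'.npz');st=dict(position=d['p'],tool_rot=d['r'])
fr=cv2.imread(f'pics/{n}.png'); M=cv2.inRange(cv2.cvtColor(fr,cv2.COLOR_BGR2HSV),(7,70,50),(17,255,255))
def hull(p):
    o=s/2+3;f=s/2+13;P=[]
    for i in range(4):
        r=R.from_euler('z',p[2]/50+i*np.pi/2).as_matrix()
        P+=[r@q for q in np.array([[o,o,24],[f,o-1,0],[f,1-o,0]])]
    return cv2.convexHull(project(c,np.array(P)+[p[0],p[1],0],st).astype(np.float32))
h0=hull([x,y,t*50]);b=np.zeros(M.shape,np.uint8);cv2.fillConvexPoly(b,h0.astype(int),1);b=cv2.dilate(b,np.ones((31,31)))
m=cv2.resize(M*b,None,fx=4,fy=4,interpolation=0)>0
def cost(p):
    g=np.zeros(m.shape,np.uint8);cv2.fillConvexPoly(g,np.round((hull(p)+.5)*64).astype(np.int32),1,shift=4);g=g>0
    return 1-(m&g).sum()/(m|g).sum()
X=[x,y,t*50]
r=minimize(cost,X,method='Nelder-Mead',options=dict(initial_simplex=[X]+[[X[j]+(9 if i==j else 0) for j in range(3)] for i in range(3)]))
print(r.x[:2].round(1),r.x[2]/50,r.fun)
E
python3 wfit.py w4 74 534 -386 1.14; python3 wfit.py w4 62 534 -386 1.14; python3 wfit.py w1 48 640 101 1.39
```

```text
fb [ 365.6 -293.6   82. ] tool mm [-4.4  8.2]
fb body [ 364.5 -295.2   68. ] tool mm [-6.2  8.5]
red [ 304.9 -199.8   82. ] tool mm [  19.3 -101. ]
blue [ 275.2 -308.    82. ] tool mm [-78.3 -45.8]
fa [410.  187.3] [415.6 192.3]
fb [ 366.3 -291. ] [ 363.6 -282.4]
fc [338.  296.6] [338.9 298.7]
fd [445.5  79.2] [444.6  84. ]
red [ 303.4 -192.8] [ 303.1 -190.3]
blue [ 274.2 -305.4] [ 274.  -296.6]
union [465.3 -67.3] [467.9 -64.6]
A 88 [577.5 378. ] 1.32 0.975
A 74 [574.9 384.4] -0.23 1.065
A 62 [580.7 392. ] -0.28 1.238
A 48 [597.1 411.9] -0.98 1.19
L 88 [ 530.9 -386.2] 0.96 0.568
L 74 [ 533.1 -385.1] 1.14 0.302
L 62 [ 537.1 -385.3] 1.12 0.325
L 48 [ 537.7 -384.2] -0.33 0.729
M 88 [ 671.3 -142.1] 0.72 0.874
M 74 [ 672.2 -145.9] 1.09 0.577
M 62 [ 673.1 -143.3] 1.2 0.329
M 48 [ 677.1 -143.2] -0.32 0.437
D 88 [637.  87.] 0.84 1.213
D 74 [637.2  94.3] 0.86 0.995
D 62 [640.1  97.5] -0.38 0.717
D 48 [639.6 101.4] 1.39 0.4
[ 539.8 -383.2] 1.1294192649734436 0.040169059345419034
[ 545.7 -380.7] 1.0885067461278553 0.20966876040156757Traceback (most recent call last):
  File "wfit.py", line 6, in <module>
    c=optics.read_camera('wrist');d=np.load(n+'.npz');st=dict(position=d['p'],tool_rot=d['r'])
                                    ~~~~~~~^^^^^^^^^^
    fid = stack.enter_context(open(os.fspath(file), "rb"))
                              ~~~~^^^^^^^^^^^^^^^^^^^^^^^
FileNotFoundError: [Errno 2] No such file or directory: 'w1.npz'
```

Carton b fits well at (540,-383), with a residual of 0.04. Filter b is at (365,-294).

```bash
python3 -m crank '[[-0.1,0.16,0.4,0,1],[0,0,0.6,0,1],[0,0,0.6,0,1],[0,0,0.6,0,1],[0,0,0.6,0,1],[0,0,0.5,0,1],[0,0,0.3,0,1],[0,0,0.2,0,1],[0,0,0.08,0,1],[0,0,0,0,1],[0,0,0,0,1],[0,0,0,0,-1],[0,0,0,0,-1],[0,0,0,0,-1],[0,0,0,0,-1],[0,0,0,0,-1],[0,0,0,0,-1],[0,0,0,0,-1],[0,0,0,0,-1]]'
python3 -m crank '[[0,0,-0.3,0,-1],[0,0,-0.6,0,-1],[0,0,-0.7,0,-1],[0,0,-0.7,0,-1],[0,0,-0.7,0,-1],[0,0,0,0,-1]]'
cat > to.py <<'E'
from h import *
import sys
st=manip.read_state();p=np.array(st['position']);t=np.array(list(map(float,sys.argv[1:4])))
print('at',p.round(1),'rows total (units)',(R.from_rotvec(st['tool_rot']).as_matrix().T@(t-p)/50).round(2),'w',st['grip_width'])
E
python3 to.py 540 -383 160
```

```text
time: 13.3
position: [365.7, -294.7, 31.6]
tool_rot: [2.9, 1.204, 0.001]
force: [-1.0, 1.0, 5.8]
grip_width: 48.5
gripper_force: 61.5
time: 13.9
position: [367.6, -296.6, 185.4]
tool_rot: [2.894, 1.201, 0.005]
force: [0.7, -0.7, -2.3]
grip_width: 48.7
gripper_force: 62.5
at [ 367.6 -296.6  185.4] rows total (units) [1.21 3.66 0.54] w 48.659187863423085
```

```bash
python3 -m crank '[[0.1,0.3,0,0,-1],[0.2,0.6,0,0,-1],[0.2,0.6,0,0,-1],[0.2,0.6,0,0,-1],[0.2,0.6,0,0,-1],[0.15,0.5,0,0,-1],[0.1,0.3,0,0,-1],[0.06,0.16,0,0,-1],[0,0,0,0,-1],[0,0,0,0,-1],[0,0,0.3,0,-1],[0,0,0.6,0,-1],[0,0,0.6,0,-1],[0,0,0.6,0,-1],[0,0,0.4,0,-1],[0,0,0.2,0,-1],[0,0,0.1,0,-1],[0,0,0.05,0,-1],[0,0,0,0,-1],[0,0,0,0,-1]]'
python3 to.py 540 -383 34.6
```

```text
time: 15.9
position: [538.4, -381.4, 39.6]
tool_rot: [2.9, 1.203, 0.002]
force: [-0.4, -0.1, -2.3]
grip_width: 48.6
gripper_force: 62.8
at [ 538.4 -381.4   39.6] rows total (units) [-0.    0.05  0.1 ] w 48.60091991567993
```

```bash
python3 -m crank '[[0,0.03,0.03,0,-1],[0,0,0.03,0,-1],[0,0,0.02,0,-1],[0,0,0,0,-1]]'; python3 -m crank '[[0,0,0.015,0,-1],[0,0,0,0,-1]]';python3 -m crank '[[0,0,0.015,0,-1],[0,0,0,0,-1]]'
```

```text
time: 16.3
position: [539.0, -382.0, 34.7]
tool_rot: [2.901, 1.204, 0.001]
force: [-0.5, -0.5, -0.2]
grip_width: 48.3
gripper_force: 62.9
time: 16.5
position: [539.0, -381.9, 34.7]
tool_rot: [2.901, 1.204, 0.001]
force: [-1.2, 1.0, 4.7]
grip_width: 48.7
gripper_force: 63.5
time: 16.7
position: [539.0, -382.0, 34.6]
tool_rot: [2.9, 1.204, 0.001]
force: [-2.3, 1.3, 8.1]
grip_width: 48.7
gripper_force: 63.8
```

Filter b is on the floor of its carton. Release and lift.

```bash
python3 -m crank '[[0,0,0,0,0.2],[0,0,0,0,1],[0,0,0,0,1],[0,0,0,0,1],[0,0,0,0,1],[0,0,-0.3,0,1],[0,0,-0.6,0,1],[0,0,-0.7,0,1],[0,0,-0.7,0,1],[0,0,-0.7,0,1],[0,0,-0.6,-0.4,1],[0,0,-0.2,-1,1],[0,0,0,-1,1],[0,0,0,-1,1],[0,0,0,-1,1],[0,0,0,-1,1],[0,0,0,-1,1],[0,0,0,-1,1],[0,0,0,-1,1],[0,0,0,-1,1]]'
python3 -m crank '[[0,0,0,-0.4,1],[0,0,0,0,1]]'
python3 look.py w5; python3 to.py 339 294 215
```

```text
time: 18.7
position: [538.7, -381.7, 222.6]
tool_rot: [-2.253, -2.189, -0.0]
force: [-0.2, 0.2, -0.1]
grip_width: 85.4
gripper_force: 0.0
time: 18.9
position: [538.7, -381.7, 222.6]
tool_rot: [-2.221, -2.221, -0.0]
force: [-0.5, -0.2, -0.6]
grip_width: 85.6
gripper_force: 0.0
[ 538.65325365 -381.71519152  222.64312699] [-2.22140155e+00 -2.22116573e+00 -7.98932912e-05] 85.60798491547331 0.8583361357868462
at [ 538.6 -381.7  222.7] rows total (units) [13.51 -4.    0.16] w 85.26098450073758
```

View pics/w5.png

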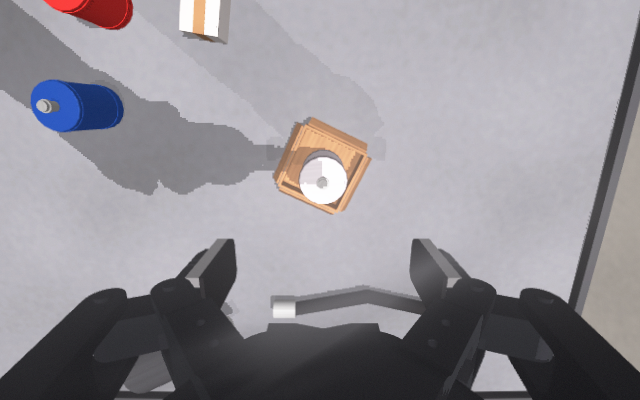

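Filter b stands upright in carton b, with its top at (323,180). Next is filter c.

```bash
python3 -m crank '[[0.4,-0.12,0,0,1],[0.6,-0.18,0,0,1],[0.7,-0.2,0,0,1],[0.7,-0.2,0,0,1],[0.75,-0.22,0,0,1],[0.75,-0.22,0,0,1],[0.75,-0.22,0,0,1],[0.75,-0.22,0,0,1],[0.75,-0.22,0,0,1],[0.75,-0.22,0,0,1],[0.75,-0.22,0,0,1],[0.75,-0.22,0,0,1],[0.75,-0.22,0,0,1],[0.75,-0.22,0,0,1],[0.75,-0.22,0,0,1],[0.75,-0.22,0,0,1],[0.75,-0.22,0,0,1],[0.7,-0.22,0,0,1],[0.6,-0.22,0,0,1],[0.36,-0.14,0,0,1]]'
python3 -m crank '[[0,0,0,0,1],[0,0,0,0,1]]'
python3 look.py w6; python3 to.py 339 294 30
python3 - <<'E'
from h import *
c=optics.read_camera('wrist');st=manip.read_state()
p=project(c,[339,294,77],st)[0];print(p)
g=cv2.cvtColor(c['frame'],cv2.COLOR_RGB2HSV);m=((g[...,2]>225)&(g[...,1]<30)).astype(np.uint8)
n,l,s,ce=cv2.connectedComponentsWithStats(m)
print([(s[i],onplane(c,ce[i],63,st).round(1)) for i in range(1,n) if s[i,4]>80 ])
E
```

```text
time: 20.95
position: [330.8, 310.8, 222.9]
tool_rot: [-2.219, -2.223, -0.001]
force: [-0.7, -0.8, 0.6]
grip_width: 85.4
gripper_force: 0.0
time: 21.15
position: [331.6, 308.6, 222.8]
tool_rot: [2.22, 2.222, -0.0]
force: [1.2, -0.3, 0.3]
grip_width: 85.4
gripper_force: 0.0
[331.61724851 308.59713949 222.79277009] [ 2.22040572e+00  2.22158113e+00 -3.11372422e-04] 85.44962394628978 2.1799837409154317
at [331.8 308.2 222.8] rows total (units) [-0.28  0.14  3.86] w 85.62671759530296
[329.29499054 193.71520153]
[(array([ 546,   78,   63,   66, 3003], dtype=int32), array([[587.6, 376.9,  63. ]])), (array([311, 172,  35,  34, 886], dtype=int32), array([[338.5, 295.6,  63. ]]))]
```

View pics/w6.png

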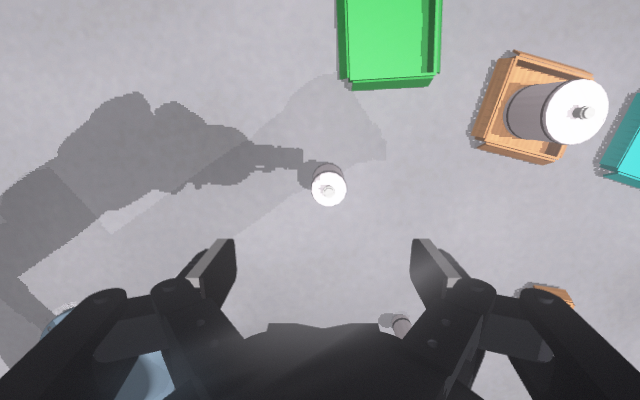

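Filter c is at (329,189) in the picture, which gives (339,295).

```bash
python3 -m crank '[[-0.26,0.145,0.3,0,1],[0,0,0.6,0,1],[0,0,0.6,0,1],[0,0,0.6,0,1],[0,0,0.6,0,1],[0,0,0.5,0,1],[0,0,0.3,0,1],[0,0,0.2,0,1],[0,0,0.1,0,1],[0,0,0,0,1],[0,0,0,0,1],[0,0,0,0,-1],[0,0,0,0,-1],[0,0,0,0,-1],[0,0,0,0,-1],[0,0,0,0,-1],[0,0,0,0,-1],[0,0,0,0,-1],[0,0,0,0,-1],[0,0,0,0,-1]]'
python3 -m crank '[[0,0,0,0,-1],[0,0,-0.3,0,-1],[0,0,-0.6,0,-1],[0,0,-0.7,0,-1],[0,0,-0.7,0,-1],[0,0,-0.7,0,-1],[0,0,0,0,-1],[0,0,0,0,-1]]'
python3 to.py 674 -142 160
```

```text
time: 23.25
position: [339.2, 296.0, 33.4]
tool_rot: [2.221, 2.221, 0.001]
force: [-1.7, -0.6, 5.9]
grip_width: 36.7
gripper_force: 59.6
time: 24.05
position: [339.4, 296.1, 183.2]
tool_rot: [2.221, 2.221, 0.003]
force: [0.4, -1.2, -1.2]
grip_width: 36.6
gripper_force: 60.1
at [339.4 296.1 183.2] rows total (units) [-8.76  6.69  0.47] w 36.62072847314116
```

```bash
python3 -m crank '[[-0.3,0.2,0,0,-1],[-0.5,0.33,0,0,-1],[-0.6,0.4,0,0,-1],[-0.6,0.4,0,0,-1],[-0.6,0.4,0,0,-1],[-0.6,0.4,0,0,-1],[-0.6,0.4,0,0,-1],[-0.6,0.4,0,0,-1],[-0.6,0.4,0,0,-1],[-0.6,0.4,0,0,-1],[-0.6,0.4,0,0,-1],[-0.6,0.4,0,0,-1],[-0.6,0.4,0,0,-1],[-0.6,0.4,0,0,-1],[-0.6,0.37,0,0,-1],[-0.6,0.36,0,0,-1],[-0.4,0.24,0,0,-1],[-0.22,0,0,0,-1],[0,0,0,0,-1],[0,0,0,0,-1]]'
python3 look.py w7; python3 wfit.py w7 62 674 -143 1.2; python3 to.py 674 -143 36.4
```

```text
time: 26.05
position: [652.8, -194.3, 181.7]
tool_rot: [-2.219, -2.22, 0.001]
force: [-0.5, 0.7, -0.7]
grip_width: 36.9
gripper_force: 60.2
[ 652.82525821 -194.27182693  181.69955838] [-2.21935409e+00 -2.21973699e+00  7.76421839e-04] 36.87312793982298 1.1880395444867156
[ 678.6 -140.3] 1.2150706378615677 0.06034647561652817
at [ 653.3 -193.8  182.7] rows total (units) [1.01 0.42 2.93] w 36.04635385117988
```

View pics/w7.png

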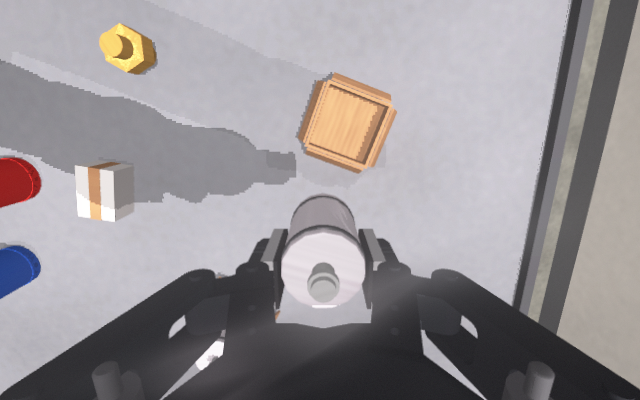

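Carton c is fully visible at (347,122) and fits at (678.5,-140). Filter c is held upright.

```bash
python3 -m crank '[[0.3,0.15,0,0,-1],[0.4,0.2,0,0,-1],[0.27,0.12,0,0,-1],[0.1,0.04,0,0,-1],[0,0,0,0,-1],[0,0,0.3,0,-1],[0,0,0.5,0,-1],[0,0,0.6,0,-1],[0,0,0.5,0,-1],[0,0,0.4,0,-1],[0,0,0.2,0,-1],[0,0,0.15,0,-1],[0,0,0.08,0,-1],[0,0,0,0,-1],[0,0,0,0,-1]]'
python3 to.py 678.5 -140.3 36.4
```

```text
time: 27.65
position: [680.2, -142.0, 47.4]
tool_rot: [2.22, 2.22, 0.001]
force: [0.7, -0.3, -1.0]
grip_width: 36.5
gripper_force: 60.2
at [ 680.2 -142.    47.4] rows total (units) [ 0.03 -0.03  0.22] w 36.50813287256144
```

```bash
python3 -m crank '[[0.03,-0.03,0.06,0,-1],[0,0,0.06,0,-1],[0,0,0.04,0,-1],[0,0,0.03,0,-1],[0,0,0,0,-1],[0,0,0,0,-1]]'; python3 -m crank '[[0,0,0.02,0,-1],[0,0,0.015,0,-1],[0,0,0,0,-1]]';python3 -m crank '[[0,0,0.015,0,-1],[0,0,0,0,-1]]'
```

```text
time: 28.25
position: [678.0, -140.2, 36.8]
tool_rot: [2.221, 2.221, 0.0]
force: [-0.3, 0.1, -2.1]
grip_width: 36.5
gripper_force: 60.3
time: 28.55
position: [678.1, -140.4, 36.5]
tool_rot: [2.221, 2.221, 0.001]
force: [-2.6, 0.7, 6.2]
grip_width: 36.5
gripper_force: 60.9
time: 28.75
position: [678.1, -140.4, 36.4]
tool_rot: [2.221, 2.221, 0.001]
force: [-3.5, -0.9, 9.5]
grip_width: 36.2
gripper_force: 61.3
```

```bash
python3 -m crank '[[0,0,0,0,0],[0,0,0,0,1],[0,0,0,0,1],[0,0,0,0,1],[0,0,0,0,1],[0,0,-0.3,0,1],[0,0,-0.6,0,1],[0,0,-0.7,0,1],[0,0,-0.7,0,1],[0,0,-0.7,0,1],[0,0,-0.6,0,1],[0,0,-0.2,0,1],[0,0,0,0,1]]'
python3 look.py w8
python3 -m crank '[[0.35,-0.36,0,0,1],[0.5,-0.53,0,0,1],[0.5,-0.53,0,0,1],[0.5,-0.53,0,0,1],[0.5,-0.53,0,0,1],[0.5,-0.53,0,0,1],[0.5,-0.53,0,0,1],[0.5,-0.53,0,0,1],[0.4,-0.4,0,0,1],[0.2,-0.2,0,0,1],[0,0,0,0,1],[0,0,0,0,1],[0,0,0,0,1]]'
python3 look.py w9; python3 wfit.py w9 48 640 101 1.39
python3 - <<'E'
from h import *
a=cv2.imread('pics/w8.png');b=cv2.imread('pics/w9.png');cv2.imwrite('pics/w89.png',cv2.resize(np.vstack([a[40:300,:],b[40:340]]),None,fx=1,fy=1))
c=optics.read_camera('wrist');st=manip.read_state()
g=cv2.cvtColor(c['frame'],cv2.COLOR_RGB2HSV);m=((g[...,2]>225)&(g[...,1]<30)).astype(np.uint8)
n,l,s,ce=cv2.connectedComponentsWithStats(m)
print(st['position'],[(s[i],onplane(c,ce[i],58,st).round(1)) for i in range(1,n) if s[i,4]>80 ])
E
```

```text
time: 30.05
position: [679.1, -140.6, 225.8]
tool_rot: [2.219, 2.219, 0.003]
force: [0.2, -1.0, -0.0]
grip_width: 85.7
gripper_force: 0.0
[ 679.05138305 -140.5846454   225.83399905] [2.2192028  2.21918014 0.00272606] 85.74092059340157 1.2752335726116624
time: 31.4
position: [445.5, 81.5, 223.9]
tool_rot: [2.222, 2.22, -0.0]
force: [-0.7, 0.9, 0.7]
grip_width: 85.3
gripper_force: 0.0
[445.4597182   81.4787298  223.92859494] [ 2.22240296e+00  2.21985690e+00 -1.95356364e-04] 85.34730743301847 1.6128941941765735
[647.7 102.5] 1.3989962284760622 0.0813120931825968
[445.27287186  81.57929794 224.19148221] [(array([312, 169,  23,  22, 316], dtype=int32), array([[447.4,  77.4,  58. ]])), (array([493, 352,  16,   9,  85], dtype=int32), array([[ 677.9, -159.8,   58. ]]))]
```

View pics/w89.png

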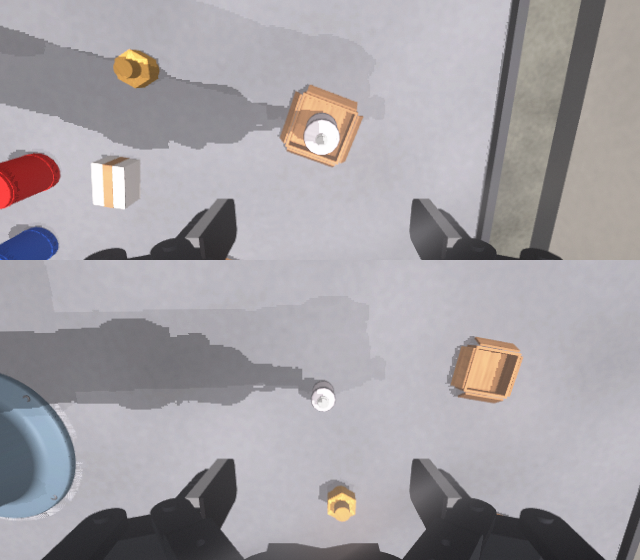

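Filter c stands upright in carton c. Filter d is at (323,178) in the second view, and carton d fits at (648,102). Next I'll grasp d.

```bash
python3 -m crank '[[-0.06,0.02,0.4,0,1],[0,0,0.6,0,1],[0,0,0.6,0,1],[0,0,0.6,0,1],[0,0,0.6,0,1],[0,0,0.5,0,1],[0,0,0.3,0,1],[0,0,0.2,0,1],[0,0,0.1,0,1],[0,0,0,0,1],[0,0,0,0,1],[0,0,0,0,-1],[0,0,0,0,-1],[0,0,0,0,-1],[0,0,0,0,-1],[0,0,0,0,-1],[0,0,0,0,-1],[0,0,0,0,-1],[0,0,0,0,-1],[0,0,0,0,-1]]'
python3 -m crank '[[0,0,0,0,-1],[0,0,0,0,-1],[0,0,0,0,-1]]'
```

```text
time: 33.55
position: [445.7, 79.3, 29.7]
tool_rot: [2.221, 2.221, 0.001]
force: [-1.1, 0.7, 5.5]
grip_width: 24.5
gripper_force: 58.7
time: 33.85
position: [445.7, 79.3, 29.7]
tool_rot: [2.221, 2.221, 0.001]
force: [-1.9, -0.2, 5.6]
grip_width: 24.1
gripper_force: 58.7
```

```bash
python3 -m crank '[[0,0,-0.3,0,-1],[0,0,-0.6,0,-1],[0,0,-0.7,0,-1],[0,0,-0.7,0,-1],[0,0,-0.7,0,-1],[-0.05,0.3,0,0,-1],[-0.08,0.5,0,0,-1],[-0.08,0.5,0,0,-1],[-0.08,0.5,0,0,-1],[-0.08,0.5,0,0,-1],[-0.08,0.5,0,0,-1],[-0.08,0.5,0,0,-1],[-0.06,0.4,0,0,-1],[0,0.2,0,0,-1],[0,0,0,0,-1],[0,0,0,0,-1]]'
python3 look.py w10; python3 wfit.py w10 48 648 102 1.4; python3 to.py 647 102 32.7
```

```text
time: 35.45
position: [639.8, 49.8, 178.6]
tool_rot: [-2.221, -2.221, 0.002]
force: [0.6, 0.6, -0.8]
grip_width: 24.2
gripper_force: 59.0
[639.80041911  49.79489587 178.6126044 ] [-2.22064255e+00 -2.22068559e+00  1.62043350e-03] 24.230409027990145 1.549642132869401
[644. 103.] 1.4036918319920355 0.07457055293723758
at [639.5  49.9 179.1] rows total (units) [1.04 0.15 2.93] w 24.143348961276065
```

View pics/w10.png

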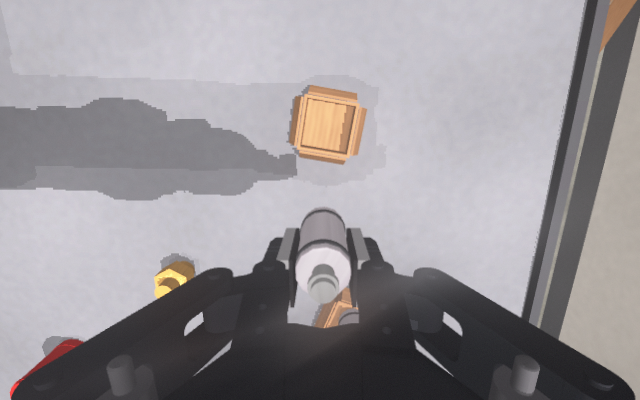

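Carton d is fully visible at (329,124) and fits at (644,103). Filter d is held upright.

```bash
python3 -m crank '[[0.3,0.03,0,0,-1],[0.4,0.04,0,0,-1],[0.26,0.02,0,0,-1],[0.1,0,0,0,-1],[0,0,0,0,-1],[0,0,0.3,0,-1],[0,0,0.5,0,-1],[0,0,0.6,0,-1],[0,0,0.5,0,-1],[0,0,0.4,0,-1],[0,0,0.2,0,-1],[0,0,0.15,0,-1],[0,0,0.05,0,-1],[0,0,0,0,-1],[0,0,0,0,-1]]'
python3 to.py 644.3 103 32.7
```

```text
time: 37.05
position: [645.9, 102.7, 45.5]
tool_rot: [2.22, 2.22, 0.002]
force: [0.1, 0.6, 0.0]
grip_width: 24.0
gripper_force: 59.0
at [645.9 102.7  45.5] rows total (units) [ 0.01 -0.03  0.26] w 24.0083535461967
```

```bash
python3 -m crank '[[0,0,0.06,0,-1],[0,0,0.06,0,-1],[0,0,0.04,0,-1],[0,0,0.03,0,-1],[0,0,0.02,0,-1],[0,0,0,0,-1],[0,0,0,0,-1]]'; python3 -m crank '[[0,0,0.02,0,-1],[0,0,0.015,0,-1],[0,0,0,0,-1]]';python3 -m crank '[[0,0,0.015,0,-1],[0,0,0,0,-1]]'
```

```text
time: 37.75
position: [645.0, 102.7, 33.9]
tool_rot: [2.221, 2.221, 0.0]
force: [-0.0, 0.2, -0.3]
grip_width: 24.5
gripper_force: 59.0
time: 38.05
position: [645.2, 102.7, 32.8]
tool_rot: [2.221, 2.221, 0.001]
force: [-1.8, -0.1, 4.8]
grip_width: 24.4
gripper_force: 59.3
time: 38.25
position: [645.2, 102.8, 32.7]
tool_rot: [2.221, 2.221, 0.001]
force: [-2.3, -0.3, 8.7]
grip_width: 24.3
gripper_force: 59.7
```

```bash
python3 -m crank '[[0,0,0,0,-0.3],[0,0,0,0,1],[0,0,0,0,1],[0,0,0,0,1],[0,0,0,0,1],[0,0,0,0,1],[0,0,-0.3,0,1],[0,0,-0.6,0,1],[0,0,-0.7,0,1],[0,0,-0.7,0,1],[0,0,-0.7,0,1],[0,0,-0.6,0,1],[0,-0.3,-0.2,0,1],[0,-0.5,0,0,1],[0,-0.5,0,0,1],[0,-0.5,0,0,1],[0,-0.3,0,0,1],[0,0,0,0,1],[0,0,0,0,1]]'
python3 - <<'E'
from h import *
a=optics.read_camera('scene')['frame'][130:310,160:490];b=optics.read_camera('side')['frame'][100:320,130:460]
save(np.vstack([cv2.resize(a,(600,327)),cv2.resize(b,(400,267))[:, :].copy().__class__ and cv2.copyMakeBorder(cv2.resize(b,(400,267)),0,0,0,200,0)]),'pics/end.png')
E
```

```text
time: 40.15
position: [540.3, 102.7, 221.6]
tool_rot: [2.221, 2.221, 0.001]
force: [0.3, 0.3, -0.3]
grip_width: 85.4
gripper_force: 0.0
```

View pics/end.png

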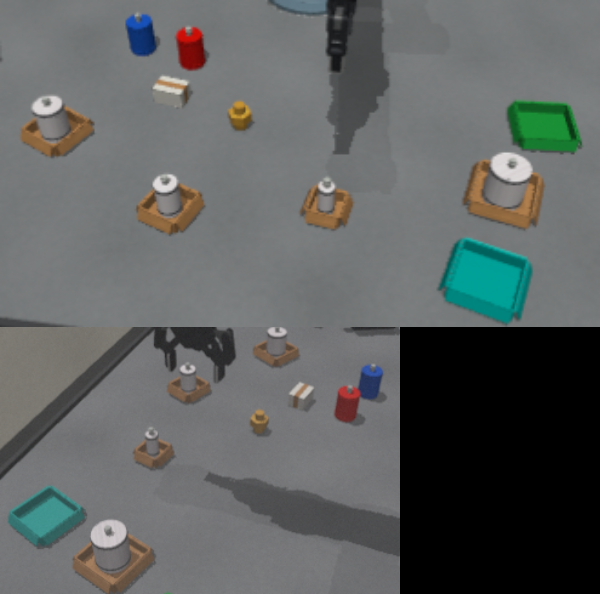

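Both views show all four filters upright in their own cartons, the white box and union unmoved, and the gripper clear. I'll hand the job in.

```bash
python3 -c "
from workcell import manip
print(manip.close_job())"
```

```text
the job is handed in; nothing more can be done
None
```

All four fuel filters are standing upright in their own cartons, placed largest to smallest by about 40 s on the robot's clock; the white box and the union were left untouched, and the job is handed in.

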